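# Size a spacer ring on the bore cone and put it away

### The job

Find the size of the spacer ring that lies on the square mat: slide it level down the tapered bore gauge and press it lightly home, with a push of half a kilo or so and never more than one, until it really stops, and read the step: the first mark below the ring has one, two or three lines. Then lift it off and put it into the tray whose label has that many dots: lower it to the tray's floor before you let go, and leave it lying flat. Leave the two rings on the long mat and everything else on the bench where they are.

Things in the scene. Friction and masses are not known exactly. Their poses are not given: they have to be found in the camera images.
- ring_a: one of three look-alike plain aluminium spacer rings, outside diameter 44 mm, 14 mm high, 85 to 150 g, lying flat; one has a nominal 21.5 mm bore, one 25 mm, one 28.5 mm, up to 0.8 mm over or under; which is which is not known. One of the three lies on the square mat, the other two on the long mat. Origin: centre of its underside; z along its bore, up
- ring_b: one of three look-alike plain aluminium spacer rings, outside diameter 44 mm, 14 mm high, 85 to 150 g, lying flat; one has a nominal 21.5 mm bore, one 25 mm, one 28.5 mm, up to 0.8 mm over or under; which is which is not known. One of the three lies on the square mat, the other two on the long mat. Origin: centre of its underside; z along its bore, up
- ring_c: one of three look-alike plain aluminium spacer rings, outside diameter 44 mm, 14 mm high, 85 to 150 g, lying flat; one has a nominal 21.5 mm bore, one 25 mm, one 28.5 mm, up to 0.8 mm over or under; which is which is not known. One of the three lies on the square mat, the other two on the long mat. Origin: centre of its underside; z along its bore, up
- gauge: bore gauge bolted to the bench: upright polished steel cone on a round foot 80 mm across, 16 mm high. Origin: centre of the foot's underside, z up the cone's axis. Diameter 19 mm at height 82 mm, growing 1 mm per 4 mm downwards to 32 mm at height 30 mm. A wedged ring lifts off with under 10 N
- gauge_tip (a point): top of the gauge's blunt nose, on the axis, 92 mm above the bench; the nose is 8 mm across here and widens to 19 mm over 10 mm. A ring that comes down 1 mm off-centre touches the cone on one side some 8 mm too high: it must be eased away from the side that pushes back until it slides on down
- gauge_step1 (a point): point on the axis 72 mm above the bench, where the underside of a ring of 21.5 mm bore stops; real bores differ, so it stops up to 3 mm higher or lower: step 1, one black line 4.5 mm below this point. Push home with 5 to 10 N for 0.3 s: the forces all round the bore add up to 2 to 3 times the push and must pass 8 N, never 40 N
- gauge_step2 (a point): the same for a 25 mm bore, 58 mm above the bench: step 2, two black lines 4 to 7 mm below this point
- gauge_step3 (a point): the same for a 28.5 mm bore, 44 mm above the bench: step 3, three black lines 4 to 9.5 mm below this point
- mat: square black rubber mat, fixed, 100 x 100 x 3 mm, with the one ring to be sized on it; origin: centre of its underside
- long_mat: oblong black rubber mat, fixed, 100 x 160 x 3 mm, with the two rings to be left alone on it; origin: centre of its underside
- bin_1: shallow fixed white plastic tray whose label shows one black dot (11 mm across, 22 mm apart): for rings of nominal 21.5 mm bore, gauge step 1. 106 x 106 mm outside, 100 x 100 mm inside, walls 20 mm high above the bench, floor 3 mm thick. Origin: centre of its underside. The label lies on a 20 mm ledge, 20 mm above the bench, outside its -x side
- bin_2: shallow fixed white plastic tray whose label shows two black dots (11 mm across, 22 mm apart): for rings of nominal 25 mm bore, gauge step 2. 106 x 106 mm outside, 100 x 100 mm inside, walls 20 mm high above the bench, floor 3 mm thick. Origin: centre of its underside. The label lies on a 20 mm ledge, 20 mm above the bench, outside its -x side
- bin_3: shallow fixed white plastic tray whose label shows three black dots (11 mm across, 22 mm apart): for rings of nominal 28.5 mm bore, gauge step 3. 106 x 106 mm outside, 100 x 100 mm inside, walls 20 mm high above the bench, floor 3 mm thick. Origin: centre of its underside. The label lies on a 20 mm ledge, 20 mm above the bench, outside its -x side
- blank: loose round blank flange, 40 mm across, 10 mm high, a bystander; origin: centre of its underside
- clamp: loose aluminium flange clamp, a ring 60 mm across with lugs, 16 mm high, a bystander; origin: centre of its underside
- wrench: loose steel wrench, 170 mm, lying flat, a bystander; origin near its middle, x along it
- driver: loose screwdriver, 180 mm, lying flat, a bystander; origin near its middle, x along it
- jar: loose white jar, 52 mm across, 55 mm high, a bystander; origin: centre of its underside
- bottle: loose clear bottle, 60 mm across, 150 mm high, a bystander; origin: centre of its underside

How it is judged:
By the outcome, as a careful person would: the job done as asked, in the order asked, and still so for the second after the job is handed in, with the robot touching nothing.
It also fails if it takes over 48 s, if anything falls off the work surface, if the arm or the gripper's body presses on something with over 40 N, if the wrist force passes 120 N, or if a joint passes its speed limit or range.

### The arm

A 6-joint arm with a two-finger parallel gripper is mounted at the origin on the work surface. World frame = base frame: x ahead of the robot, y to its left, z up, the work surface at z = 0. Lengths are in m, angles in rad, forces in N, time in s.
With the tool pointing down it reaches from about 0.4 to 0.925 m from the base axis. Payload 12.5 kg.
Tool frame: the origin (TCP) lies on the centre line of the jaws, within the pads' length; the fingertips stand 14 mm ahead of it and the grasp point (between the pads) lies 5 mm behind it; z points along the fingers, y is the direction in which the jaws open and shut (so a half turn about z gives the same grasp; the last joint's range is limited). The gripper opens to 95 mm and grips with 3 to 60 N. Pads are 20 mm wide; open, the fingers measure 119 mm over their backs; the gripper's body (75 mm by 180 mm) begins 59 mm behind the grasp point.
Start: joints at [-1.284, 0.491, 1.559, -0, 1.092, -0.106], TCP at [0.239, -0.577, 0.199] pointing down, gripper open.
Joint ranges: [-3.1, 3.1], [-0.84, 2.19], [0.05, 2.79], [-1.13, 4.28], [0.06, 2.93], [-2.69, 2.69]. Speed limits (rad/s): [2.22, 2.22, 2.79, 3.14, 3.14, 3.14].

### API

Orientations are given as a unit quaternion [x, y, z, w].
In Python, from plant import manip, effector, optics, telemetry gives the robot as it stands. The module is installed in compiled form; this text tells all that it offers. Calls block until the motion is done:
- manip.reach(position, orientation): joint-space move of the TCP to a pose.
- manip.movel(position, rotation=None, max_speed=0.15, contact_N=None): straight line of the TCP; rotation=None keeps the orientation; max_speed is the mean speed in m/s. With contact_N (N) it stops when the force on the tool has changed by that much, and returns True; else False.
- manip.move_j(angles): joint-space move.
- effector.open_gripper() and effector.gripper_close(grip_force=None): open the fingers fully, or close them until they stop; grip_force is the grip in N (None keeps the last).
- manip.hold(seconds).
- manip.inverse_kinematics(position, orientation): joint angles nearest the present ones, or None.
- optics.get_image(name): name is "scene" or "top" or "wrist"; returns (picture, depth): 400x640x3 uint8, red, green, blue; 400x640 float32, m along the optical axis (not along the pixel's ray), 0 where there is no reading.
- optics.camera_info(name): a dict with "fx", "fy", "cx", "cy" (pixels), "k1" (the pictures are not rectified: a ray, as slopes to the right and down, at radius r is drawn at 1 + k1 r^2 times it, then the intrinsics apply), "eye" and "orientation" of the camera in the world. Camera axes: x right, y down, z forward; pixel columns grow to the right and rows downward; lengths in m; the calibration is good to about 2 mm. A picture is of the moment at which its call begins: read the wrist's pose just before it. camera_info takes no time and is no camera call; for the wrist camera it gives the pose at the moment of the call.
A pose or a line that the arm cannot do raises manip.Unreachable and nothing moves.
- manip.job_done(): hands the job in, once; it reports no verdict.
Readings, each from a call of its own:
- telemetry.read_t(): time.
- telemetry.read_joint_positions(): joint angles.
- telemetry.read_joint_vel(): joint speeds.
- telemetry.read_effort(): joint torques, N m.
- telemetry.read_tcp_pos(): TCP position.
- telemetry.read_orientation(): TCP orientation.
- telemetry.read_ft_force(): force on the tool from outside, world axes, zero at the start.
- telemetry.read_ft_torque(): the same for the moment, N m.
- telemetry.read_opening(): finger opening in m.
Only numpy, scipy, OpenCV 4.12 (cv2) and the standard library are available. Lean on these libraries where they do the work, as an engineer would, in place of code of your own. Each camera call takes 0.05 s, during which the arm holds its last target.

## Working session

There is one attempt and no reset: what is moved stays moved. The work goes in short steps, each a Python script; the robot and the scene stay as the last script left them, time stands still between calls to the robot, and variables do not carry over. Pictures are saved under pics/ and viewed, and the job is handed in when it is done.

```bash
mkdir -p pics; ls; python3 - <<'E'
from plant import manip, effector, optics, telemetry
import cv2
for n in ("scene","top","wrist"):
    p,d=optics.get_image(n); cv2.imwrite(f"pics/{n}0.png",p[:,:,::-1]); print(n,optics.camera_info(n))
print(telemetry.read_t(),telemetry.read_orientation(),telemetry.read_ft_force(),telemetry.read_opening())
E
```

```text
pics
scene {'fx': 382.3726628831918, 'fy': 382.3726628831918, 'cx': 320.479858011883, 'cy': 201.27707480315237, 'k1': -0.045406951596678805, 'eye': array([1.01947329, 0.41119166, 0.80103988]), 'orientation': array([ 0.38470897,  0.85539441, -0.31547765, -0.14412934])}
top {'fx': 367.070712436636, 'fy': 367.070712436636, 'cx': 315.28621667446123, 'cy': 193.33435433907812, 'k1': -0.03534169302870095, 'eye': array([ 0.4426964 , -0.01158275,  1.03528426]), 'orientation': array([ 0.71610202, -0.69649879,  0.03479509, -0.02960813])}
wrist {'fx': 357.890082049693, 'fy': 357.890082049693, 'cx': 322.70632561633255, 'cy': 198.09169464625884, 'k1': 0.012365225182931485, 'eye': array([ 0.30567177, -0.55130909,  0.38441098]), 'orientation': array([ 0.82440244, -0.55122523, -0.07168234,  0.10664426])}
0.15 [ 9.80778666e-01  1.95123215e-01 -2.41424372e-05 -3.71426119e-04] [ 0.31127999  0.40228839 -0.05749017] 0.09487650774792429
```

View pics/top0.png

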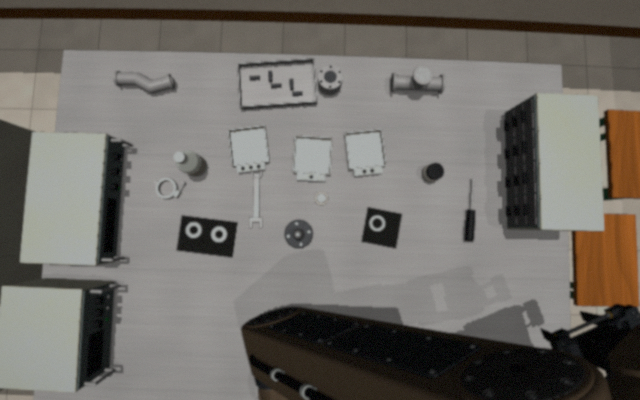

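View pics/scene0.png

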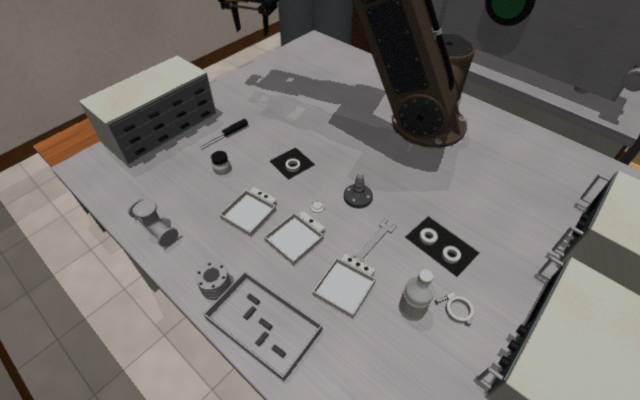

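View pics/wrist0.png

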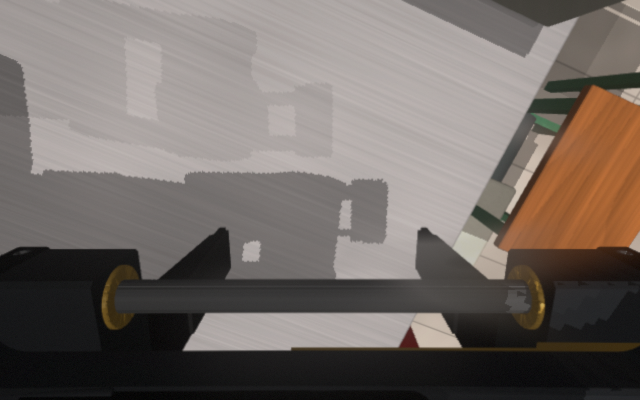

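The top view shows the square mat at (382,227) with its ring at (377,223), the gauge at (298,234), the long mat at (207,236) and the trays at (250,148), (312,158) and (365,152). Next I'll cast rays to get positions.

```bash
cat > h.py <<'E'
from plant import manip, effector, optics, telemetry
import cv2, numpy as np
from scipy.spatial.transform import Rotation as R
def rays(ci,px):
    K=np.array([[ci['fx'],0,ci['cx']],[0,ci['fy'],ci['cy']],[0,0,1]])
    u=cv2.undistortPoints(np.array(px,float).reshape(-1,1,2),K,np.array([ci['k1'],0,0,0.])).reshape(-1,2)
    return R.from_quat(ci['orientation']).apply(np.c_[u,np.ones(len(u))])
def toplane(ci,px,z):
    r=rays(ci,px); e=ci['eye']; return e+r*((z-e[2])/r[:,2])[:,None]
def proj(ci,P):
    K=np.array([[ci['fx'],0,ci['cx']],[0,ci['fy'],ci['cy']],[0,0,1]])
    q=R.from_quat(ci['orientation']).inv()
    c=q.apply(np.atleast_2d(P)-ci['eye'])
    return cv2.projectPoints(c,np.zeros(3),np.zeros(3),K,np.array([ci['k1'],0,0,0.]))[0].reshape(-1,2)
def snap(n,f):
    ci=optics.camera_info(n); p,d=optics.get_image(n); cv2.imwrite(f"pics/{f}.png",p[:,:,::-1]); np.save(f"pics/{f}.npy",d); return ci,p,d
def down(yaw):  # tool z down, tool y axis direction at angle yaw from world: y=(cos,sin)
    y=np.array([np.cos(yaw),np.sin(yaw),0]); z=np.array([0,0,-1.]); x=np.cross(y,z)
    return R.from_matrix(np.c_[x,y,z]).as_quat()
E
python3 - <<'E'
from h import *
p=cv2.imread('pics/top0.png'); ci=optics.camera_info('top')
g=cv2.cvtColor(p,cv2.COLOR_BGR2GRAY)
cv2.imwrite('pics/topz.png',cv2.resize(p[110:270,150:430],None,fx=2.8,fy=2.8,interpolation=cv2.INTER_CUBIC))
# rough
for n,px,z in [('ring',(377,223),.017),('gaugefoot',(298,234),.016),('L1',(194,230),.017),('L2',(219,234),.017),('trayL',(250,148),.02),('trayM',(312,158),.02),('trayR',(365,152),.02)]:
    print(n,toplane(ci,[px],z)[0].round(4))
# mats: dark blobs
for nm,(x0,x1,y0,y1) in {'mat':(345,420,195,265),'long':(165,250,200,270)}.items():
    m=((g[y0:y1,x0:x1]<60)*255).astype(np.uint8)
    c=max(cv2.findContours(m,cv2.RETR_EXTERNAL,cv2.CHAIN_APPROX_NONE)[0],key=cv2.contourArea)
    r=cv2.minAreaRect(c); ctr=np.array(r[0])+[x0,y0]; b=cv2.boxPoints(r)+[x0,y0]
    B=toplane(ci,b,.003); print(nm,toplane(ci,[ctr],.003)[0].round(4),np.linalg.norm(np.diff(B,axis=0),axis=1).round(4))
    fill=np.zeros_like(m); cv2.drawContours(fill,[c],-1,255,-1)
    rg=((g[y0:y1,x0:x1]>95)&(fill>0)).astype(np.uint8)*255
    for k in cv2.findContours(rg,cv2.RETR_EXTERNAL,cv2.CHAIN_APPROX_NONE)[0]:
        if cv2.contourArea(k)>60:
            (cx,cy),rad=cv2.minEnclosingCircle(k); print(' ring',cx+x0,cy+y0,rad,toplane(ci,[(cx+x0,cy+y0)],.017)[0].round(4))
# gauge tip from scene etc later
# bright trays
m=((g[120:190,225:390]>185)*255).astype(np.uint8)
for k in cv2.findContours(m,cv2.RETR_EXTERNAL,cv2.CHAIN_APPROX_NONE)[0]:
    if cv2.contourArea(k)>300:
        r=cv2.minAreaRect(k); B=toplane(ci,cv2.boxPoints(r)+[225,120],.003); print('tray',np.array(r[0])+[225,120],toplane(ci,[np.array(r[0])+[225,120]],.003)[0].round(4),np.linalg.norm(np.diff(B,axis=0),axis=1).round(4),B[:,:2].round(3).tolist())
E
```

```text
ring [ 0.4581 -0.1911  0.017 ]
gaugefoot [0.4219 0.0268 0.016 ]
L1 [0.4247 0.3146 0.017 ]
L2 [0.4157 0.2447 0.017 ]
trayL [0.6582 0.1691 0.02  ]
trayM [ 0.6347 -0.0058  0.02  ]
trayR [ 0.6562 -0.1544  0.02  ]
mat [ 0.4463 -0.2062  0.003 ] [0.0941 0.0947 0.0942]
 ring 376.7537307739258 222.76865577697754 8.147666931152344 [ 0.4587 -0.1904  0.017 ]
long [0.409  0.2825 0.003 ] [0.0941 0.1557 0.0938]
 ring 218.28260803222656 233.71739196777344 8.208457946777344 [0.4164 0.2468 0.017 ]
 ring 193.1875 229.5 8.202853202819824 [0.426  0.3169 0.017 ]
```

View pics/topz.png

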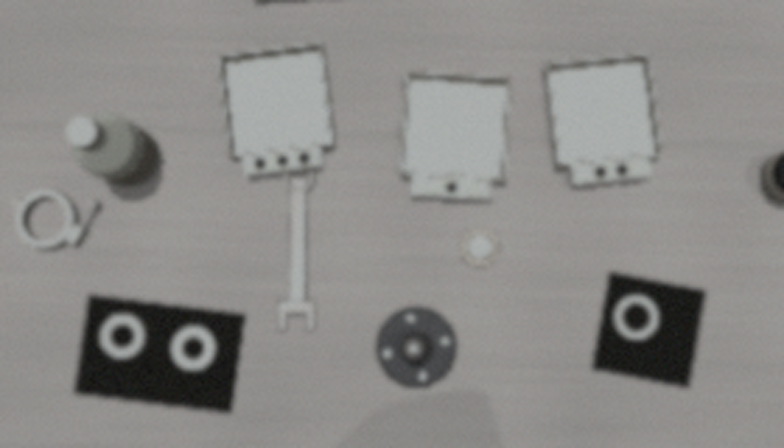

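```bash
python3 - <<'E'
from h import *
ci=optics.camera_info('wrist'); T=R.from_quat(telemetry.read_orientation()); p=telemetry.read_tcp_pos()
print('cam in tool',T.inv().apply(ci['eye']-p).round(4),'\n',(T.inv()*R.from_quat(ci['orientation'])).as_matrix().round(3))
for h in (0,.1,.2): print(proj(ci,p+T.apply([0,0,h])))
g=cv2.imread('pics/top0.png',0); ci=optics.camera_info('top')
m=((g[120:195,225:390]>178)*255).astype(np.uint8)
m=cv2.morphologyEx(m,cv2.MORPH_OPEN,np.ones((3,3)))
for k in cv2.findContours(m,cv2.RETR_EXTERNAL,cv2.CHAIN_APPROX_NONE)[0]:
    if cv2.contourArea(k)>200:
        r=cv2.minAreaRect(k); B=toplane(ci,cv2.boxPoints(r)+[225,120],.01); print('tray',toplane(ci,[np.array(r[0])+[225,120]],.01)[0].round(4),np.linalg.norm(np.diff(B,axis=0),axis=1).round(4),B[:,:2].round(3).tolist())
print(telemetry.read_joint_positions())
for nm,P in {'ring':(.4587,-.1904),'gauge':(.422,.027),'t3':(.66,.169),'t1':(.635,-.006),'t2':(.656,-.154)}.items():
  for z in (.019,.2):
    for yaw in (0,45,90,135,180,225,270,315):
        q=manip.inverse_kinematics([*P,z],down(np.radians(yaw)))
        print(nm,z,yaw,None if q is None else np.round(q,2))
E
```

```text
cam in tool [ 0.0713  0.0014 -0.1856] 
 [[-0.001 -0.967 -0.255]
 [ 1.    -0.001 -0.   ]
 [-0.    -0.255  0.967]]
[[320.30823319 237.3463427 ]]
[[321.0820012  193.44324079]]
[[321.47281241 171.25515609]]
[-1.28360473e+00  4.91368765e-01  1.55928226e+00  2.17247955e-05
  1.09168580e+00 -1.05584609e-01]
ring 0.019 0 [-0.53  0.59  2.03 -0.    0.52 -0.53]
ring 0.019 45 [-0.53  0.59  2.03 -0.    0.52 -1.31]
ring 0.019 90 [-0.53  0.59  2.03 -0.    0.52 -2.1 ]
ring 0.019 135 None
ring 0.019 180 [-0.53  0.59  2.03 -0.    0.52  2.62]
ring 0.019 225 [-0.53  0.59  2.03 -0.    0.52  1.83]
ring 0.019 270 [-0.53  0.59  2.03 -0.    0.52  1.04]
ring 0.019 315 [-0.53  0.59  2.03 -0.    0.52  0.26]
ring 0.2 0 [-0.53  0.31  1.87 -0.    0.97 -0.53]
ring 0.2 45 [-0.53  0.31  1.87 -0.    0.97 -1.31]
ring 0.2 90 [-0.53  0.31  1.87 -0.    0.97 -2.1 ]
ring 0.2 135 None
ring 0.2 180 [-0.53  0.31  1.87 -0.    0.97  2.62]
ring 0.2 225 [-0.53  0.31  1.87 -0.    0.97  1.83]
ring 0.2 270 [-0.53  0.31  1.87 -0.    0.97  1.04]
ring 0.2 315 [-0.53  0.31  1.87 -0.    0.97  0.26]
gauge 0.019 0 [-0.09  0.53  2.21 -0.    
[... 2211 characters left out ...]
1.58 -0.    0.81 -0.33]
t2 0.019 45 [-0.33  0.76  1.58 -0.    0.81 -1.11]
t2 0.019 90 [-0.33  0.76  1.58 -0.    0.81 -1.9 ]
t2 0.019 135 [-0.33  0.76  1.58 -0.    0.81 -2.68]
t2 0.019 180 None
t2 0.019 225 [-0.33  0.76  1.58 -0.    0.81  2.03]
t2 0.019 270 [-0.33  0.76  1.58 -0.    0.81  1.24]
t2 0.019 315 [-0.33  0.76  1.58 -0.    0.81  0.46]
t2 0.2 0 [-0.33  0.56  1.43 -0.    1.15 -0.33]
t2 0.2 45 [-0.33  0.56  1.43 -0.    1.15 -1.11]
t2 0.2 90 [-0.33  0.56  1.43 -0.    1.15 -1.9 ]
t2 0.2 135 [-0.33  0.56  1.43 -0.    1.15 -2.68]
t2 0.2 180 None
t2 0.2 225 [-0.33  0.56  1.43 -0.    1.15  2.03]
t2 0.2 270 [-0.33  0.56  1.43 -0.    1.15  1.24]
t2 0.2 315 [-0.33  0.56  1.43 -0.    1.15  0.46]
```

```bash
python3 - <<'E'
from h import *
t0=telemetry.read_t()
manip.reach([.4587,-.1904,.16],down(np.radians(315)))
ci,p,d=snap('wrist','w1'); print(telemetry.read_t()-t0,telemetry.read_tcp_pos(),ci)
print(proj(ci,[.4587,-.1904,.017]))
g=cv2.cvtColor(p,cv2.COLOR_RGB2GRAY); print(g[::40,::40])
E
```

```text
1.6917 [ 0.45870987 -0.19129099  0.16002794] {'fx': 357.890082049693, 'fy': 357.890082049693, 'cx': 322.70632561633255, 'cy': 198.09169464625884, 'k1': 0.012365225182931485, 'eye': array([ 0.50967951, -0.14195913,  0.34566325]), 'orientation': array([ 0.91584551, -0.38039004, -0.04904642,  0.11884808])}
[[320.72849531 181.21470122]]
[[157 159  79 178 168 166 214 188 183 184 212 214 212 206 174 172]
 [161 164  51  55  56 175 172 177 191 188 182 203 215 180 181 177]
 [164 171 170  73 173 176 174 171 174 176 189 131 188 183 183 177]
 [169 167 167 169 173 174 172 170 180 176 193 192 184 184 181 183]
 [182 186 186 186 189 188 181 121 119 142 189 187 184 176 178 176]
 [179 184 188 187 122 115 117  55 210  43 189 188 185  81  50  71]
 [115 135 121 119 118 113 116 117  47 119 181  85 183 182 173 170]
 [ 24  21  23  48  37  42  51  53  53  58  79  79  76  66  42  30]
 [ 25  23  26  51  14  54 185 178 183 178 179 180  43  65  44  25]
 [ 12  15  14  16  16  23  29  29  30  32  30  25  19  20  16  20]]
```

View pics/w1.png

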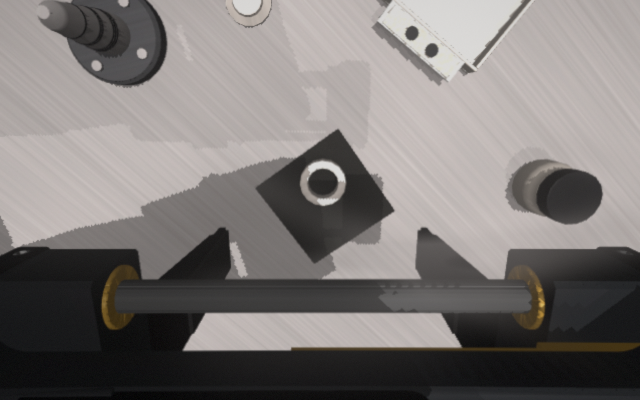

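```bash
cat >> h.py <<'E'
def cloud(ci,d):
    v,u=np.mgrid[0:400,0:640]; r=rays(ci,np.c_[u.ravel(),v.ravel()])
    zc=R.from_quat(ci['orientation']).apply([0,0,1]); 
    P=ci['eye']+r*d.reshape(-1,1)  # rays have unit z in camera frame
    return P.reshape(400,640,3)
def ring_center(ci,p,d,z,guess,rad=40):
    g=cv2.cvtColor(p,cv2.COLOR_RGB2GRAY)
    u,v=proj(ci,[*guess,z])[0].astype(int); x0,y0=u-rad,v-rad
    s=cv2.GaussianBlur(g[y0:y0+2*rad,x0:x0+2*rad],(3,3),0)
    m=((s>120)*255).astype(np.uint8)
    cs,h=cv2.findContours(m,cv2.RETR_CCOMP,cv2.CHAIN_APPROX_NONE)
    out=[]
    for c,hh in zip(cs,h[0]):
        if cv2.contourArea(c)>150:
            W=toplane(ci,c.reshape(-1,2)+[x0,y0],z)[:,:2]
            A=np.c_[2*W,np.ones(len(W))]; s_=np.linalg.lstsq(A,(W**2).sum(1),rcond=None)[0]
            rr=np.sqrt(s_[2]+s_[:2]@s_[:2]); res=np.std(np.linalg.norm(W-s_[:2],axis=1)-rr)
            out.append(('in' if hh[3]>=0 else 'out',s_[:2].round(4),round(2*rr,4),round(res,5)))
    return out
E
python3 - <<'E'
from h import *
ci=optics.camera_info('wrist'); p=cv2.imread('pics/w1.png')[:,:,::-1]; d=np.load('pics/w1.npy')
print(ring_center(ci,np.ascontiguousarray(p),d,.017,(.4587,-.1904)))
C=cloud(ci,d)
m=(C[...,2]>.0125)&(C[...,2]<.025)&(np.linalg.norm(C[...,:2]-[.4587,-.1904],axis=2)<.035)
print(m.sum(),np.median(C[m],axis=0),C[m].min(0),C[m].max(0))
# gauge
for z0,z1 in [(.012,.02),(.03,.04),(.05,.06),(.06,.07),(.07,.08),(.085,.1)]:
    m=(C[...,2]>z0)&(C[...,2]<z1)&(np.linalg.norm(C[...,:2]-[.422,.027],axis=2)<.06)
    if m.sum(): print(z0,m.sum(),C[m].mean(0).round(4),C[m].min(0).round(4),C[m].max(0).round(4))
# gauge from top depth
ci=optics.camera_info('top'); d=np.load('pics/top0.npy') if False else None
E
```

```text
[('out', array([ 0.459 , -0.1928]), np.float64(0.0419), np.float64(0.00045)), ('in', array([ 0.4582, -0.1929]), np.float64(0.0293), np.float64(0.00031)), ('out', array([ 0.4625, -0.1547]), np.float64(0.0283), np.float64(0.00437))]
974 [ 0.45877469 -0.19254499  0.01698282] [ 0.43695806 -0.21455411  0.01251866] [ 0.47984373 -0.17140809  0.01981343]
0.012 4369 [0.4244 0.0128 0.016 ] [ 0.3832 -0.0159  0.012 ] [0.4636 0.0637 0.0199]
0.03 370 [0.429  0.0138 0.0352] [0.4085 0.0072 0.03  ] [0.4399 0.0328 0.04  ]
0.05 422 [0.428  0.0159 0.055 ] [0.4109 0.0102 0.05  ] [0.4371 0.032  0.0599]
0.06 400 [0.4274 0.0168 0.065 ] [0.412 0.012 0.06 ] [0.4355 0.032  0.07  ]
0.07 391 [0.427  0.0174 0.0749] [0.4136 0.0128 0.07  ] [0.4346 0.0293 0.08  ]
0.085 634 [0.4247 0.0218 0.0892] [0.4146 0.0144 0.0851] [0.4324 0.0325 0.0938]
```

The wrist view shows the ring at (323,182) on the mat, the gauge at top left, and the jar clear at (560,190). Depth puts the ring's top at z = 0.017, as it should be, so I'll grasp it.

```bash
python3 - <<'E'
from h import *
q=down(np.radians(315)); t0=telemetry.read_t()
manip.movel([.4586,-.1929,.03],q,max_speed=.2)
print(manip.movel([.4586,-.1929,.019],max_speed=.06,contact_N=5), telemetry.read_tcp_pos(), telemetry.read_ft_force())
effector.gripper_close(30); print('open',telemetry.read_opening(),telemetry.read_ft_force())
f0=telemetry.read_ft_force()
manip.movel([.4586,-.1929,.17],max_speed=.25)
print('w',telemetry.read_ft_force(),telemetry.read_opening())
# view point: gauge 6 cm ahead along tool +x (0.707,0.707)
P=np.array([.4234,.0238])-.06*np.array([.7071,.7071])
manip.reach([*P,.17],q)
print(telemetry.read_tcp_pos(),telemetry.read_ft_force())
np.save('pics/pose2.npy',telemetry.read_tcp_pos())
ci,p,d=snap('wrist','w2'); print(telemetry.read_t()-t0,telemetry.read_t())
E
```

```text
False [ 0.45858528 -0.19286497  0.01906474] [-0.49021096 -0.20816502  0.4500983 ]
open 0.0004032677382201189 [0.15333621 0.41570387 0.88194537]
w [ 0.04947859  0.18320299 -0.06243551] 0.0001444510373337557
[ 0.38187051 -0.01917511  0.16977609] [ 1.21149631  0.17557591 -0.46153643]
4.2333 6.075
```

View pics/w2.png

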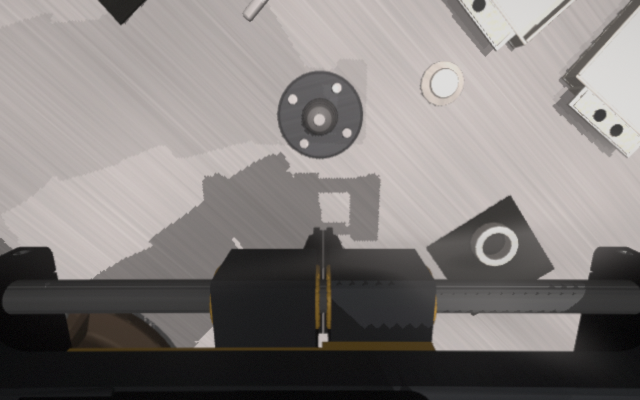

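The jaws closed to zero, so the grasp missed. The ring is still on the mat at (497,245) and the gauge is at (319,117). I'll measure where the ring lies now.

```bash
python3 - <<'E'
from h import *
ci=optics.camera_info('wrist'); p=np.ascontiguousarray(cv2.imread('pics/w2.png')[:,:,::-1]); d=np.load('pics/w2.npy')
C=cloud(ci,d)
u=toplane(ci,[(497,245)],.017)[0]; print('ray',u)
print(ring_center(ci,p,d,.017,u[:2]))
m=(C[...,2]>.0145)&(C[...,2]<.02)&(np.linalg.norm(C[...,:2]-u[:2],axis=2)<.035)
print(m.sum(),C[m].min(0),C[m].max(0))
print('proj', proj(ci,[.4586,-.1929,.017]), 'opening',telemetry.read_opening())
# mat center by dark mask
g=cv2.cvtColor(p,cv2.COLOR_RGB2GRAY)
for z0,z1 in [(.012,.02),(.085,.1)]:
    m=(C[...,2]>z0)&(C[...,2]<z1)&(np.linalg.norm(C[...,:2]-[.4234,.0238],axis=2)<.06)
    print(z0,m.sum(),C[m].mean(0).round(4),((C[m].min(0)+C[m].max(0))/2).round(4),(C[m].max(0)-C[m].min(0)).round(4))
p1=np.ascontiguousarray(cv2.imread('pics/w1.png')[:,:,::-1])
w=cv2.resize(p[180:300,420:560],None,fx=4,fy=4); cv2.imwrite('pics/w2z.png',w[:,:,::-1])
E
```

```text
ray [ 0.4593998  -0.19258788  0.017     ]
[('out', array([ 0.4584, -0.1928]), np.float64(0.0431), np.float64(0.00029)), ('in', array([ 0.4583, -0.1929]), np.float64(0.0279), np.float64(0.00031)), ('out', array([ 0.497 , -0.1906]), np.float64(0.027), np.float64(0.00482)), ('out', array([ 0.4626, -0.1476]), np.float64(0.0284), np.float64(0.00439))]
827 [ 0.43694779 -0.21487397  0.01451705] [ 0.47936543 -0.17143173  0.01914759]
proj [[496.56199594 245.72669098]] opening 8.165378810151124e-05
0.012 4889 [0.4244 0.025  0.016 ] [0.4234 0.0242 0.016 ] [0.0801 0.0797 0.0079]
0.085 440 [0.4233 0.0238 0.0893] [0.423  0.0238 0.0894] [0.0171 0.0175 0.0086]
```

View pics/w2z.png

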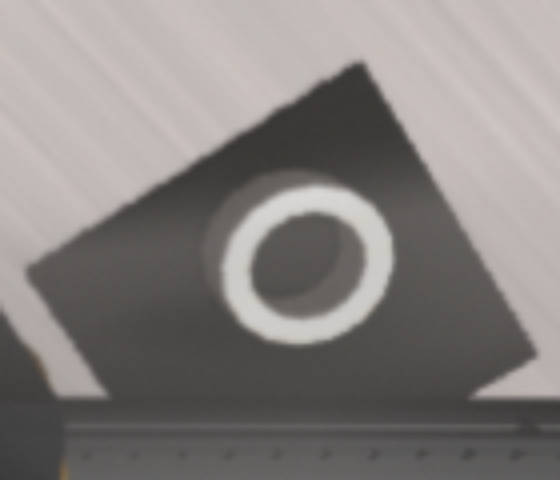

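```bash
python3 - <<'E'
from h import *
ci=optics.camera_info('wrist'); d=np.load('pics/w2.npy'); C=cloud(ci,d)
tcp=np.load('pics/pose2.npy'); T=R.from_quat(down(np.radians(315)))
for (u,v) in [(320,226),(320,228),(315,229),(326,229),(320,232),(320,236),(316,240),(326,240),(300,256),(320,215)]:
    print(u,v,d[v,u],T.inv().apply(C[v,u]-tcp).round(4))
L=T.inv().apply((C-tcp).reshape(-1,3)).reshape(C.shape)
m=(np.abs(L[...,1])<.05)&(np.abs(L[...,0])<.03)&(L[...,2]<.05)&(L[...,2]>-.05)
print(m.sum(),L[m].min(0),L[m].max(0))
p=cv2.imread('pics/w2.png'); cv2.imwrite('pics/w2f.png',cv2.resize(p[200:300,250:400],None,fx=5,fy=5))
print(telemetry.read_t())
E
```

```text
320 226 0.37487045 [-0.0532 -0.0014  0.1694]
320 228 0.37544608 [-0.0554 -0.0014  0.1694]
315 229 0.17824873 [ 0.0104 -0.0023 -0.0172]
326 229 0.177183 [ 0.0107  0.0031 -0.0182]
320 232 0.1770057 [ 0.0093  0.0002 -0.0187]
320 236 0.17206167 [ 0.0092  0.0002 -0.0239]
316 240 0.16282277 [ 0.0107 -0.0016 -0.033 ]
326 240 0.16696554 [ 0.0092  0.003  -0.0291]
300 256 0.088125214 [ 0.0344 -0.0041 -0.104 ]
320 215 0.3716253 [-0.0411 -0.0013  0.1693]
739 [-0.00239765 -0.00708937 -0.04986463] [ 0.01128458  0.00990369 -0.01536873]
6.075
```

View pics/w2f.png

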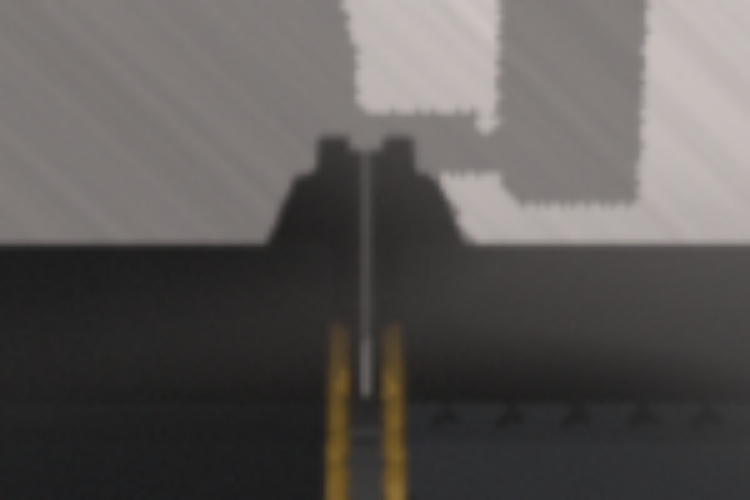

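```bash
python3 - <<'E'
from h import *
ci=optics.camera_info('wrist'); M=R.from_quat(ci['orientation']); tcp=np.load('pics/pose2.npy'); T=R.from_quat(telemetry.read_orientation())
# same camera-in-tool; evaluate w1 in tool frame by using the present camera pose
for f in ('w1','wrist0'):
  try: d=np.load(f'pics/{f}.npy')
  except Exception: continue
  C=cloud(ci,d); L=T.inv().apply((C-tcp).reshape(-1,3)).reshape(C.shape)
  m=(np.abs(L[...,1])<.08)&(np.abs(L[...,0])<.03)&(L[...,2]<.06)&(L[...,2]>-.05)
  for s in (-1,1):
    k=m&(s*L[...,1]>0); A=L[k]; i=np.argsort(A[:,2])[-12:]; print(f,s,k.sum(),A[:,2].max(),A[i].mean(0).round(4),'inner y',np.abs(A[:,1]).min(),np.abs(A[:,1]).max(),'x',A[:,0].min(),A[:,0].max())
print(telemetry.read_joint_positions(),telemetry.read_tcp_pos())
# FK check vs wrist camera: depth of bench points under the cam
E
```

```text
w1 -1 1269 -0.014955073168885263 [ 0.005  -0.0468 -0.0153] inner y 0.0455007212151622 0.054921876969637524 x -0.01114482369119607 0.011435337995366366
w1 1 1265 -0.014588479018484169 [ 0.004   0.0498 -0.0152] inner y 0.04829783310143403 0.058076829431722196 x -0.011225990643712517 0.011328284888339112
[-2.24091786e-01  1.89286953e-01  2.14748582e+00 -1.49073797e-04
  8.04683003e-01  5.62014383e-01] [ 0.38199876 -0.01950673  0.16976847]
```

The ring never moved. Wrist depth shows the fingertips about 15 mm *behind* the reported TCP, not 14 mm ahead, so the jaws closed above the ring. It also shows the jaw centre about 1.5 mm off in tool y. I'll use these measured offsets and guard the descent with a contact stop.

```bash
python3 - <<'E'
from h import *
q=down(np.radians(315)); t0=telemetry.read_t()
X,Y=.4573,-.1918
print(manip.inverse_kinematics([X,Y,-.0105],q))
effector.open_gripper()
manip.reach([X,Y,.06],q)
f=telemetry.read_ft_force()
manip.movel([X,Y,.012],max_speed=.15)
c=manip.movel([X,Y,-.0100],max_speed=.04,contact_N=4)
print(c, telemetry.read_tcp_pos(), f, telemetry.read_ft_force())
effector.gripper_close(30); print('open',telemetry.read_opening(),telemetry.read_ft_force(),telemetry.read_t()-t0)
E
```

```text
[-5.30419116e-01  6.44168260e-01  2.04963343e+00 -4.44089210e-16
  4.47790964e-01  2.54979048e-01]
False [ 0.4572548  -0.19179075 -0.01010478] [ 0.6008213  -0.38084298 -0.16943923] [-0.52257876  0.20289505 -0.23399489]
open 0.04263479604274278 [-0.18784294 -0.32429417  0.00805311] 4.4667
```

```bash
python3 - <<'E'
from h import *
q=down(np.radians(315)); t0=telemetry.read_t()
manip.movel([.4573,-.1918,.11],max_speed=.2)
print('w',telemetry.read_ft_force(),telemetry.read_opening())
P=np.array([.4221,.0250])-.06*np.array([.7071,.7071])
manip.reach([*P,.12],q)
manip.hold(.1)
F=[telemetry.read_ft_force() for _ in range(5)]
print(telemetry.read_tcp_pos(),np.mean(F,0),telemetry.read_opening())
np.save('pics/pose3.npy',telemetry.read_tcp_pos())
ci,p,d=snap('wrist','w3'); print(telemetry.read_t()-t0,telemetry.read_t())
cv2.imwrite('pics/w3z.png',cv2.resize(p[60:300,200:440,::-1],None,fx=2.5,fy=2.5,interpolation=cv2.INTER_CUBIC))
tcp=np.load('pics/pose3.npy'); T=R.from_quat(q); C=cloud(ci,d)
L=T.inv().apply((C-tcp).reshape(-1,3)).reshape(C.shape)
m=(np.abs(L[...,1])<.06)&(np.abs(L[...,0])<.03)&(L[...,2]<.04)&(L[...,2]>-.04)
for z0,z1 in [(-.036,-.03),(-.03,-.025),(-.025,-.02),(-.02,-.015),(-.015,-.01),(-.01,0.01)]:
    k=m&(L[...,2]>z0)&(L[...,2]<z1); 
    if k.sum(): print(z0,k.sum(),L[k].mean(0).round(4),L[k].min(0).round(4),L[k].max(0).round(4))
for z0,z1 in [(.012,.02),(.03,.04),(.05,.06),(.06,.07),(.085,.1)]:
    k=(C[...,2]>z0)&(C[...,2]<z1)&(np.linalg.norm(C[...,:2]-[.4234,.0238],axis=2)<.06)
    if k.sum(): print(z0,k.sum(),((C[k].min(0)+C[k].max(0))/2).round(4),(C[k].max(0)-C[k].min(0)).round(4))
E
```

```text
w [-0.55393263  0.24478697 -1.29913006] 0.04298457006267083
[ 0.38071135 -0.01846883  0.11973637] [-0.12027282 -0.55927554 -0.8158008 ] 0.04285490339654052
1.6832999999999991 12.225
-0.036 281 [ 0.0058  0.0008 -0.033 ] [-0.0091 -0.0273 -0.036 ] [ 0.0113  0.0297 -0.0301]
-0.03 2836 [ 0.0063  0.001  -0.027 ] [-0.0127 -0.027  -0.03  ] [ 0.022   0.0293 -0.025 ]
-0.025 639 [ 0.0035  0.0013 -0.0226] [-0.0146 -0.025  -0.025 ] [ 0.0222  0.0269 -0.02  ]
-0.02 555 [ 0.0028  0.0009 -0.0176] [-0.0148 -0.0248 -0.02  ] [ 0.0221  0.0269 -0.015 ]
-0.015 40 [-0.0038  0.0022 -0.0144] [-0.0149 -0.0131 -0.015 ] [ 0.0218  0.024  -0.0133]
0.012 6647 [0.4231 0.0244 0.016 ] [0.0801 0.08   0.008 ]
0.03 97 [0.4233 0.0244 0.0351] [0.0312 0.0313 0.0097]
0.05 187 [0.4229 0.0242 0.055 ] [0.0272 0.027  0.0097]
0.06 132 [0.4233 0.0242 0.065 ] [0.0236 0.0239 0.0099]
0.085 665 [0.4231 0.024  0.0899] [0.0173 0.0172 0.0097]
```

View pics/w3z.png

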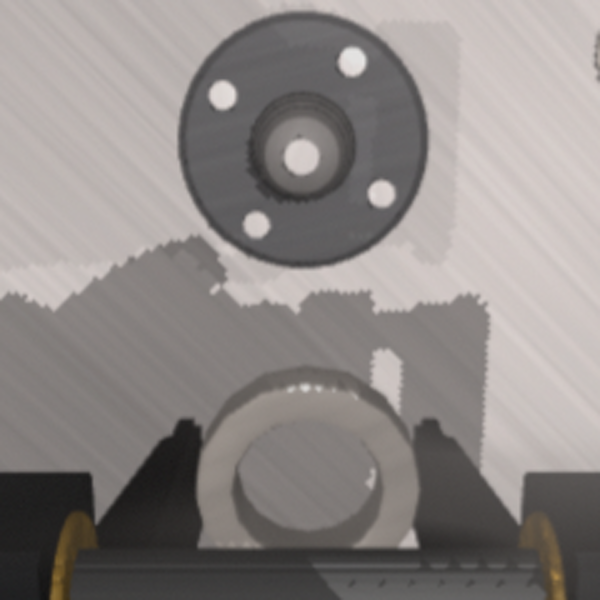

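The ring is held level between the pads, with its bore at about (322,245) in the full image; the gauge axis is at about (321,120). In the same image the ring centre sits at tool (0, +0.001), so I'll target the gauge at (0.4222, 0.0250) and go down with guarded steps.

```bash
cat >> h.py <<'E'
def ft(n=6):
    F=[]
    for _ in range(n): F.append(telemetry.read_ft_force())
    return np.mean(F,0)
def hft(s=.1,n=5):
    F=[]
    for _ in range(n): manip.hold(s/n); F.append(telemetry.read_ft_force())
    return np.mean(F,0)
E
python3 - <<'E'
from h import *
q=down(np.radians(315)); t0=telemetry.read_t()
ci=optics.camera_info('wrist'); d=np.load('pics/w3.npy'); tcp=np.load('pics/pose3.npy'); T=R.from_quat(q); C=cloud(ci,d)
L=T.inv().apply((C-tcp).reshape(-1,3)).reshape(C.shape)
m=((L[...,2]>-.0290)&(L[...,2]<-.0250)&(np.hypot(L[...,0],L[...,1])<.03)).astype(np.uint8)*255
cs,h=cv2.findContours(m,cv2.RETR_CCOMP,cv2.CHAIN_APPROX_NONE)
for c,hh in zip(cs,h[0]):
    if cv2.contourArea(c)>100:
        W=T.inv().apply(toplane(ci,c.reshape(-1,2),tcp[2]+.027)-tcp)[:,:2]
        if hh[3]<0: W=W[W[:,0]>.008]
        s_=np.linalg.lstsq(np.c_[2*W,np.ones(len(W))],(W**2).sum(1),rcond=None)[0]; print(hh[3],s_[:2].round(4),2*np.sqrt(s_[2]+s_[:2]@s_[:2]))
G=[.4222,.0250]
manip.reach([*G,.10],q)
f0=hft(); print('f0',f0,telemetry.read_tcp_pos())
c=manip.movel([*G,.052],max_speed=.08,contact_N=3); f=ft(); print(c,telemetry.read_tcp_pos(),(f-f0).round(2))
if not c:
    c=manip.movel([*G,.022],max_speed=.015,contact_N=3); f=ft(); print(c,telemetry.read_tcp_pos(),(f-f0).round(2))
print(hft()-f0,telemetry.read_t()-t0,telemetry.read_t())
np.save('pics/f0.npy',f0)
E
```

```text
-1 [-0.0039  0.0007] 0.049047302865060906
f0 [-0.21106669  0.13367453 -0.57771917] [0.42193822 0.02449503 0.09974045]
False [0.42230185 0.02483713 0.05229219] [ 0.16 -0.22 -0.07]
True [0.42232814 0.02500894 0.0319124 ] [ 1.81 -0.14 -0.29]
[ 0.96741925  0.28923262 -1.50885162] 2.5417000000000005 14.7667
```

```bash
cat >> h.py <<'E'
E
python3 - <<'E'
from h import *
f0=np.load('pics/f0.npy'); t0=telemetry.read_t()
f=hft(.1,10)-f0; p=telemetry.read_tcp_pos(); print(p,f.round(2))
G=[.4222,.0250]
x,y=.4224,.0250; z=p[2]
for i in range(6):
    if np.hypot(*f[:2])>.6:
        s=.0003*f[:2]/max(1,np.hypot(*f[:2])); x+=s[0]; y+=s[1]
    z-=.0005
    manip.movel([x,y,z],max_speed=.015)
    f=hft(.06,6)-f0; print(round(x,5),round(y,5),telemetry.read_tcp_pos().round(5),f.round(2))
    if f[2]>4: break
print(telemetry.read_t()-t0,telemetry.read_t())
E
```

```text
[0.42231067 0.0250304  0.03196426] [ 1.9   0.27 -1.93]
0.4227 0.02504 [0.42246 0.02509 0.03156] [-0.76  1.02  4.78]
0.3833000000000002 15.15
```

```bash
python3 - <<'E'
from h import *
f0=np.load('pics/f0.npy'); t0=telemetry.read_t()
x,y=.4227,.0251; z=.0312
f=hft(.1,10)-f0; print('start',telemetry.read_tcp_pos().round(5),f.round(2),telemetry.read_ft_torque())
for i in range(8):
    if f[2]>6.5: break
    z-=.00025
    if np.hypot(*f[:2])>.8: x+=.0001*np.sign(f[0])*(abs(f[0])>.6); y+=.0001*np.sign(f[1])*(abs(f[1])>.6)
    manip.movel([x,y,z],max_speed=.01)
    f=hft(.08,8)-f0; print(round(x,5),round(y,5),round(z,5),telemetry.read_tcp_pos().round(5),f.round(2))
print(telemetry.read_t()-t0,telemetry.read_t())
E
```

```text
start [0.42244 0.0251  0.03154] [-0.99  0.81  5.27] [ 0.11560364  0.32446598 -0.0502653 ]
0.4226 0.0252 0.03095 [0.42252 0.02516 0.03117] [-1.61 -0.52  9.13]
0.40000000000000036 15.55
```

```bash
python3 - <<'E'
from h import *
f0=np.load('pics/f0.npy'); t0=telemetry.read_t()
manip.movel([.4226,.0252,.0311],max_speed=.01)
for i in range(4): print(telemetry.read_tcp_pos().round(5),(hft(.12,8)-f0).round(2),telemetry.read_opening())
ci,p,d=snap('wrist','w4'); np.save('pics/pose4.npy',telemetry.read_tcp_pos())
ci2,p2,d2=snap('scene','s4')
u,v=proj(ci2,[.4222,.025,.05])[0].astype(int); print(u,v)
a=cv2.resize(p2[v-40:v+40,u-50:u+50,::-1],None,fx=7,fy=7,interpolation=cv2.INTER_CUBIC); cv2.imwrite('pics/s4z.png',a)
cv2.imwrite('pics/w4z.png',cv2.resize(p[140:300,200:440,::-1],None,fx=3,fy=3,interpolation=cv2.INTER_CUBIC))
print(telemetry.read_t()-t0,telemetry.read_t())
E
```

```text
[0.42252 0.02516 0.03121] [-1.21 -0.69  7.02] 0.04303911684478875
[0.42251 0.02515 0.0312 ] [-1.53 -0.51  6.73] 0.042942532806465886
[0.42255 0.02515 0.03122] [-1.66 -0.31  7.06] 0.04276976527043627
[0.42248 0.02516 0.03119] [-1.45 -0.64  7.42] 0.042824116509233394
358 184
0.8832999999999984 16.4333
```

View pics/s4z.png

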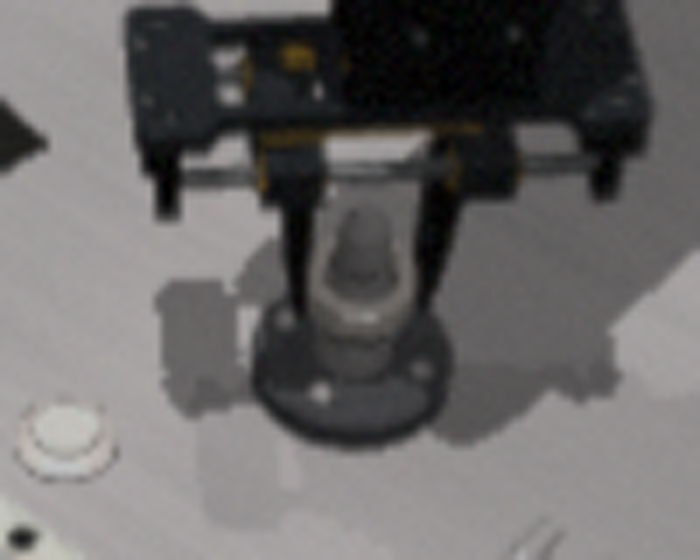

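View pics/w4z.png

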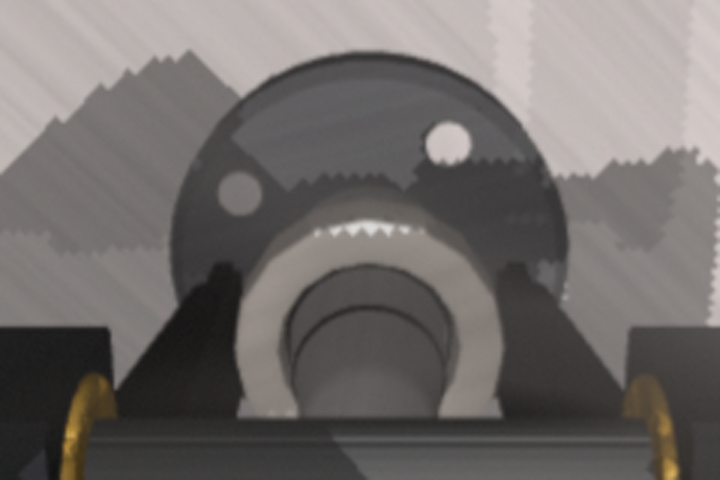

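```bash
python3 - <<'E'
from h import *
ci=optics.camera_info('wrist'); d=np.load('pics/w4.npy'); C=cloud(ci,d)
r=np.linalg.norm(C[...,:2]-[.4231,.0242],axis=2)
m=(r>.0165)&(r<.0205)&(C[...,2]>.05)&(C[...,2]<.065)&((C[...,:2]-[.4231,.0242])@np.array([.707,.707])>.006)
print(m.sum(),np.median(C[m][:,2]),C[m][:,2].std())
foot=(r>.026)&(r<.037)&(C[...,2]<.02)&(C[...,2]>.01); print(np.median(C[foot][:,2]))
# plane fit for level
A=np.c_[C[m][:,:2]-C[m][:,:2].mean(0),np.ones(m.sum())]; print(np.linalg.lstsq(A,C[m][:,2],rcond=None)[0])
k=(np.abs(d-0)>0)
E
```

```text
799 0.05825534718721617 0.0006051073792289339
0.016262131732028645
[-0.01004435 -0.00727489  0.05824919]
```

Ring depth reads top 58.2 mm, so the underside is at 44.1 mm, level. A push of about 7 N was held for 0.5 s with under 2 N sideways, so it is home on step 3, the three-line mark (bore about 28.5 mm). I'll lift off, check the marks and look at the three-dot tray.

```bash
python3 - <<'E'
from h import *
q=down(np.radians(315)); t0=telemetry.read_t(); f0=np.load('pics/f0.npy')
manip.movel([.4224,.0251,.036],max_speed=.03); print((ft()-f0).round(2),telemetry.read_opening())
manip.movel([.4224,.0251,.105],max_speed=.15); print((ft()-f0).round(2),telemetry.read_opening())
P=np.array([.656,.169])-.07*np.array([.7071,.7071])
manip.reach([*P,.12],q); manip.hold(.1)
np.save('pics/pose5.npy',telemetry.read_tcp_pos()); print(telemetry.read_tcp_pos(),telemetry.read_opening())
ci,p,d=snap('wrist','w5'); print(telemetry.read_t()-t0,telemetry.read_t())
C=cloud(ci,d)
m=(C[...,2]>-.001)&(C[...,2]<.006)
w=(C[...,2]>.016)&(C[...,2]<.023)&(np.linalg.norm(C[...,:2]-[.656,.169],axis=2)<.11)
cv2.imwrite('pics/w5w.png',(w*255).astype(np.uint8))
s=optics.camera_info('scene'); p2,_=optics.get_image('scene')
u,v=proj(s,[.4222,.025,.05])[0].astype(int)
cv2.imwrite('pics/s5z.png',cv2.resize(p2[v-30:v+30,u-40:u+40,::-1],None,fx=8,fy=8,interpolation=cv2.INTER_CUBIC))
E
```

```text
[-0.61  0.4  -1.3 ] 0.04296620871707325
[-0.36 -0.04 -1.03] 0.04303336831756423
[0.60533191 0.11864528 0.11963528] 0.042579077830041
1.9167000000000023 18.35
```

View pics/w5.png

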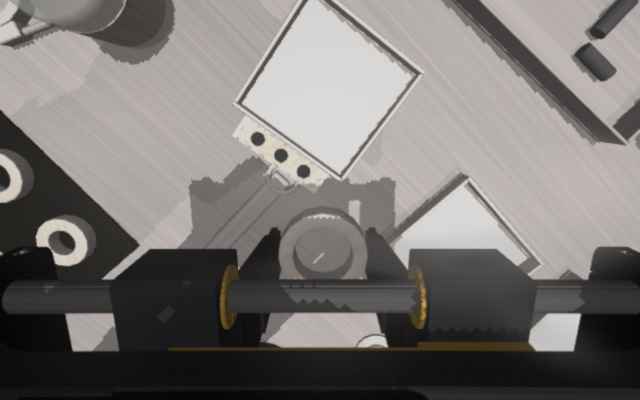

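View pics/w5w.png

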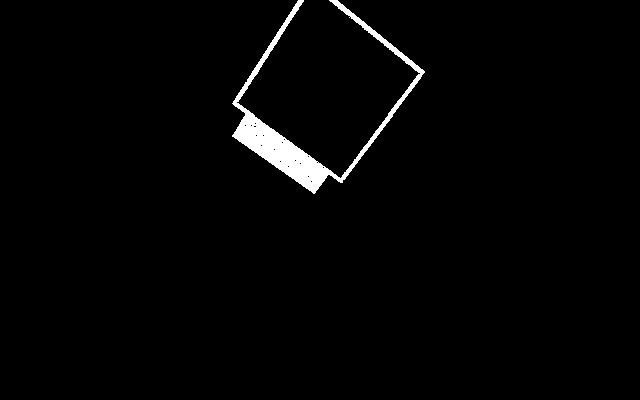

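View pics/s5z.png

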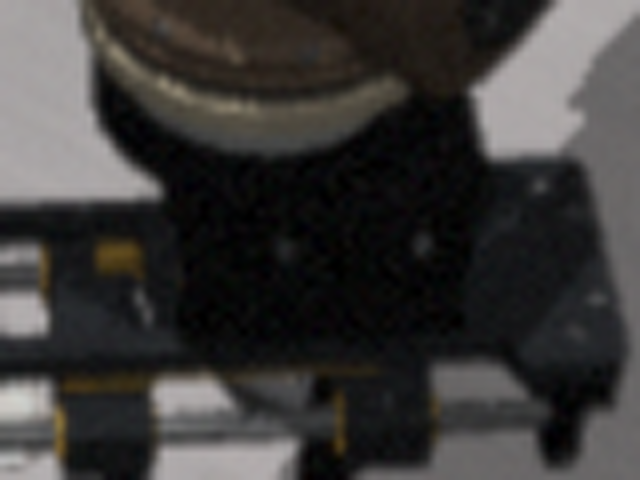

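Three dots at (258,138), (281,156) and (304,172). The tray rim corners are left (235,103), right (422,72) and bottom (341,181).

```bash
python3 - <<'E'
from h import *
ci=optics.camera_info('wrist'); d=np.load('pics/w5.npy'); C=cloud(ci,d); tcp=np.load('pics/pose5.npy')
w=(C[...,2]>.016)&(C[...,2]<.023)&(np.linalg.norm(C[...,:2]-[.656,.169],axis=2)<.11)
W=C[w][:,:2]
E=toplane(ci,[(235,103),(422,72),(341,181)],.02)[:,:2]; print(E, np.linalg.norm(E[0]-E[1])/2**.5,np.linalg.norm(E[0]-E[2]),np.linalg.norm(E[1]-E[2]))
# line-fit of 2 sides: right-lower side (bottom->right), and right-top side, left-top side
c=(E[0]+E[1])/2
ex=(E[1]-E[2])/np.linalg.norm(E[1]-E[2])   # along +x-ish
ey=(E[0]-E[2])/np.linalg.norm(E[0]-E[2])
print('angles',np.degrees(np.arctan2(ex[1],ex[0])),np.degrees(np.arctan2(ey[1],ey[0])))
for it in range(2):
    th=np.arctan2(ex[1],ex[0]); ey=np.array([-ex[1],ex[0]])
    L=np.c_[(W-c)@ex,(W-c)@ey]
    mid=np.abs(L)<.035
    lo=L[(L[:,1]<-.045)&mid[:,0]]; hi=L[(L[:,1]>.045)&mid[:,0]]; far=L[(L[:,0]>.045)&mid[:,1]]
    print('lo',lo[:,1].mean(),len(lo),'hi',hi[:,1].mean(),len(hi),'far',far[:,0].mean(),len(far))
    sl=np.mean([np.polyfit(a[:,0],a[:,1],1)[0] for a in (lo,hi)]+[-np.polyfit(far[:,1],far[:,0],1)[0]]); print('slope',sl)
    c=c+ey*(lo[:,1].mean()+hi[:,1].mean())/2+ex*(far[:,0].mean()-.0515)
    a=th+sl; ex=np.array([np.cos(a),np.sin(a)]); print('c',c,'ang',np.degrees(a))
E
```

```text
[[0.60937154 0.21604815]
 [0.72584951 0.13108691]
 [0.62414146 0.11431653]] 0.10194491313778778 0.1027982236028106 0.10308139421790366
angles 9.36310938639989 98.26077488556432
lo -0.05104102812504153 419 hi 0.051222920119842835 502 far 0.05073624224936719 513
slope -0.005607580796346864
c [0.66684215 0.17353301] ang 9.041818673490603
lo -0.051118939967750854 418 hi 0.05114043402117845 502 far 0.05149981912609607 515
slope -0.00020973175124285398
c [0.66684028 0.1735436 ] ang 9.0298019293145
```

```bash
python3 - <<'E'
from h import *
ci=optics.camera_info('wrist'); T=R.from_quat(telemetry.read_orientation()); tcp=telemetry.read_tcp_pos()
for f in ('w1','w5'):
  d=np.load(f'pics/{f}.npy'); C=cloud(ci,d); L=T.inv().apply((C-tcp).reshape(-1,3)).reshape(C.shape)
  for z0 in (-.02,-.025,-.03,-.035,-.04):
    for s in (-1,1):
      k=(s*L[...,1]>.0235)&(np.abs(L[...,1])<.08)&(np.abs(L[...,0])<.03)&(L[...,2]>z0)&(L[...,2]<z0+.005)
      if k.sum()>5: A=L[k]; print(f,z0,s,k.sum(),'y',A[:,1].min().round(4),A[:,1].max().round(4),'x',A[:,0].min().round(4),A[:,0].max().round(4))
E
```

```text
w1 -0.02 -1 131 y -0.0508 -0.0461 x -0.011 0.0111
w1 -0.02 1 131 y 0.0481 0.0529 x -0.0111 0.0109
w1 -0.025 -1 150 y -0.0511 -0.046 x -0.0108 0.0114
w1 -0.025 1 155 y 0.048 0.0531 x -0.0109 0.0112
w1 -0.03 -1 185 y -0.053 -0.046 x -0.0108 0.0114
w1 -0.03 1 170 y 0.0481 0.055 x -0.011 0.0112
w1 -0.035 -1 190 y -0.0535 -0.046 x -0.01 0.0114
w1 -0.035 1 195 y 0.0481 0.0561 x -0.0087 0.0114
w1 -0.04 -1 203 y -0.0537 -0.0459 x -0.007 0.0113
w1 -0.04 1 199 y 0.048 0.0561 x -0.0075 0.0114
w5 -0.02 -1 7 y -0.0248 -0.0236 x 0.0105 0.0109
w5 -0.02 1 23 y 0.0236 0.0268 x 0.0092 0.011
w5 -0.025 -1 12 y -0.025 -0.0238 x 0.0106 0.0114
w5 -0.025 1 31 y 0.0236 0.027 x 0.009 0.0111
w5 -0.03 -1 20 y -0.0265 -0.0236 x 0.0103 0.0112
w5 -0.03 1 43 y 0.0237 0.0292 x 0.009 0.0111
w5 -0.035 -1 35 y -0.0275 -0.0235 x 0.0103 0.0114
w5 -0.035 1 59 y 0.0238 0.0297 x 0.009 0.0113
w5 -0.04 -1 40 y -0.0282 -0.0235 x 0.0102 0.0113
w5 -0.04 1 65 y 0.0237 0.0304 x 0.009 0.0115
```

```bash
python3 - <<'E'
from h import *
ci=optics.camera_info('top'); print('bottle',toplane(ci,[(181,156)],.15),toplane(ci,[(189,164)],.06))
q=down(np.radians(324)); t0=telemetry.read_t()
X,Y=.6660,.1744
print(manip.inverse_kinematics([X,Y,-.0101],q))
manip.reach([X,Y,.06],q)
f0=hft(.1,8)
manip.movel([X,Y,.0],max_speed=.12)
c=manip.movel([X,Y,-.0112],max_speed=.02,contact_N=3)
print(c,telemetry.read_tcp_pos(),(hft(.06,6)-f0).round(2),telemetry.read_opening(),telemetry.read_t()-t0)
E
```

```text
bottle [[0.60620233 0.31435162 0.15      ]] [[0.6015864  0.32444853 0.06      ]]
[ 1.60242982e-01  8.14187171e-01  1.54683192e+00 -4.44089210e-16
  7.80573558e-01  7.88561513e-01]
True [ 0.66597945  0.17442907 -0.00996239] [-0.63  0.13  6.4 ] 0.04303758376714182 1.8250000000000028
```

Floor contact came at TCP z = -0.0100, as expected (-0.0101). I'll take a quick look before letting go.

```bash
python3 - <<'E'
from h import *
ci,p,d=snap('wrist','w6'); print(telemetry.read_t())
E
```

```text
20.275
```

View pics/w6.png

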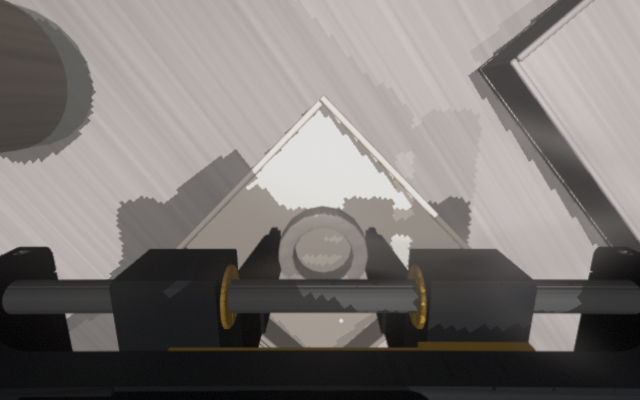

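The ring at (322,245) lines up with the tray corner at (322,98), so the jaw diagonal is centred. I'll release, lift straight up and check.

```bash
python3 - <<'E'
from h import *
f0=ft(); effector.open_gripper(); print('open',telemetry.read_opening(),(ft()-f0).round(2),telemetry.read_tcp_pos())
manip.movel([.6660,.1744,.12],max_speed=.12)
q=down(np.radians(324))
P=np.array([.666,.1744])-.05*np.array([.59,.81])
manip.movel([*P,.15],max_speed=.2)
ci,p,d=snap('wrist','w7'); print(telemetry.read_t(),telemetry.read_opening())
C=cloud(ci,d); r=np.linalg.norm(C[...,:2]-[.6668,.1735],axis=2)
m=(r<.04)&(C[...,2]>.0145)&(C[...,2]<.03); A=C[m]; print(m.sum(),np.median(A,0),((A.min(0)+A.max(0))/2),A.max(0)-A.min(0))
print(np.linalg.lstsq(np.c_[A[:,:2]-A[:,:2].mean(0),np.ones(len(A))],A[:,2],rcond=None)[0])
E
```

```text
open 0.0950983873501094 [ 0.56  0.18 -4.4 ] [ 0.66553511  0.17433791 -0.01055241]
23.0083 0.09499092226431151
1123 [0.66682305 0.17423735 0.01701965] [0.6663827  0.17342159 0.01689766] [0.04288519 0.04302158 0.0047297 ]
[0.0017265  0.00350476 0.0169909 ]
```

View pics/w7.png

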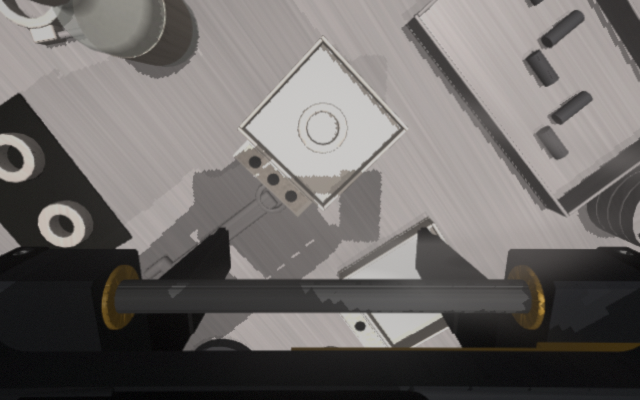

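The ring lies flat in the three-dot tray at (322,127), with its top at z = 0.017 and no tilt. Next a check of the whole bench, then I'll hand in.

```bash
python3 - <<'E'
from h import *
manip.movel([.55,.02,.25],max_speed=.25)
ci,p,d=snap('scene','s8'); snap('top','t8'); print(telemetry.read_t())
E
```

```text
23.9583
```

View pics/s8.png

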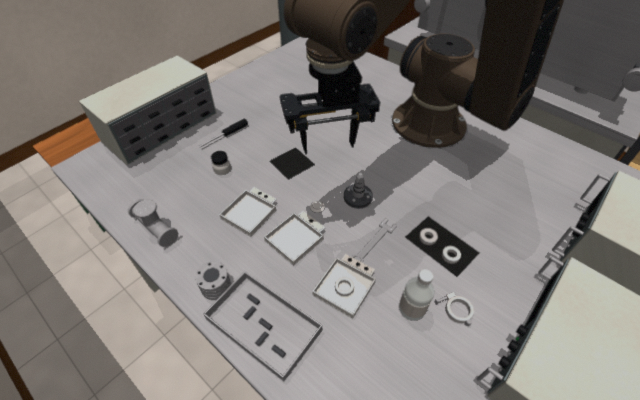

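The scene shows the ring in the three-dot tray at (344,287), the square mat empty, and the two rings at (429,237) and (452,254) where they were. The wrench, bottle, clamp, jar, driver and blank also look unmoved.

```bash
python3 -c "
from h import *
manip.job_done(); print(telemetry.read_t())"
```

```text
the job is handed in; nothing more can be done
the job is handed in; nothing more can be done
```

The ring from the square mat is size step 3 (bore about 28.5 mm). It now lies flat in the three-dot tray, and the job was handed in at about 24 s.

**Gauging:** The ring went level down the gauge and I eased it sideways once where it touched. I held it home for about 0.5 s at about 7 N, after a brief peak of 9.1 N. Sideways force stayed under 2 N. The underside stopped at 44.1 mm by the wrist camera's depth, and 44.3 mm by the arm's own reading.

**Placing:** The ring touched the tray floor at the expected height before I let go. Afterwards its top measured 17 mm above the bench with no tilt. In the last overview picture the other rings and everything else looked unmoved.

**What failed or disagreed:**
- **First grasp:** It closed on air without touching the ring. The pictures put the fingertips about 15 mm behind the reported TCP, not 14 mm ahead as stated. I worked from the measured offset after that.
- **Finger opening:** It read 43 mm on the 44 mm ring.
- **Gauge lines:** I did not see the three lines themselves. The step comes from the stopping height, which is within 0.3 mm of step 3 and 14 mm away from step 2.

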